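Hardness check on a squared stack of moulded plates

ROBOT

A 6-joint arm with a two-finger parallel gripper is mounted at the origin on the work surface. World frame = base frame: x ahead of the robot, y to its left, z up, the work surface at z = 0. Lengths are in m, angles in rad, forces in N, time in s.
With the tool pointing down it reaches from about 0.3 to 0.875 m from the base axis. Payload 6.4 kg.
Tool frame: the origin (TCP) lies midway between the tips of the shut fingers; the grasp point (between the pads) lies 19 mm behind it; z points along the fingers, y is the direction in which the jaws open and shut (so a half turn about z gives the same grasp; the last joint's range is limited). The gripper opens to 85 mm and grips with 20 to 120 N. Pads are 22 mm wide; open, the fingers measure 114 mm over their backs; the gripper's body (76 mm by 85 mm) begins 54 mm behind the grasp point. The pads swing forward as they close: fully open they stand 13 mm farther back than shut.
Start: joints at [1.02, 0.181, 1.607, -0, 1.354, -0.206], TCP at [0.194, 0.541, 0.231] pointing down, gripper open.
Joint ranges: [-2.99, 2.99], [-0.89, 2.07], [0.3, 2.58], [-1.14, 4.28], [0, 2.63], [-3.12, 3.12]. Speed limits (rad/s): [2.57, 2.57, 3.01, 3.14, 3.14, 3.14].

INTERFACE

Orientations are given as a unit quaternion [w, x, y, z].
In Python, from bench import ctrl gives the robot as it stands.
- The arm moves only by the tool apply_moves, never from a script. Its argument "plan" is a list of rows, each an object with "translation": the shift along the tool's x, y, z in m, a list of three; "angular": the turn, a rotation vector about the tool's x, y, z in rad, a list of three; "hand": the finger opening in m, from 0 to 0.0854. In form: [{"translation": [x, y, z], "angular": [rx, ry, rz], "hand": hand}, ...]. A call has 1 to 10 rows; each row shifts and turns the commanded pose from where the row before left it, along the tool's axes as they then stand; what a row does not reach is not made up. A row lasts 1/8 s, in which the tool goes at most 62.5 mm and 10.7 degrees, less where a joint would pass 70% of its speed; a pose out of reach is approached as far as the arm can. A call with a gripper value outside its range is refused whole. The fingers move at their own pace and stop on an object; the grip force is fixed at half the most. Time passes only in rows, so rows that do not move let the fingers close. It gives the time, the measured TCP pose, the force and the opening at its end, in the units of the state.
- ctrl.get_obs(): the state, without advancing time (a new reading comes with each control period).
- ctrl.camera(name): name is "side" or "top"; returns a dict with "img" (420x560x3 uint8, red, green, blue), "K" (3x3 intrinsics, pixels), "k1" (the pictures are not rectified: a ray, as slopes to the right and down, at radius r is drawn at 1 + k1 r^2 times it, then the intrinsics apply), "eye" and "orientation" of the camera in the world. Camera axes: x right, y up, looking along -z (the intrinsics and any distortion apply to the point x, -y, -z); pixel columns grow to the right and rows downward; lengths in m; the calibration is good to about 2 mm. A picture is of the moment at which its call begins. There is no depth.
- ctrl.hand_in(): hands the job in, once; it reports no verdict.
The state is a dict: "time_s": time; "q": joint angles; "dq": joint speeds; "joint_efforts": joint torques, N m; "eef_pos": TCP position; "eef_rot": TCP orientation; "wrist_force": force on the tool from outside, world axes, zero at the start; "torque": the same for the moment, N m; "opening": opening from 0.0 (shut) to 1.0 (fully open).
Only numpy, scipy, OpenCV 4.12 (cv2) and the standard library are available. Lean on these libraries where they do the work, as an engineer would, in place of code of your own. Each camera call takes 0.05 s, during which the arm holds its last target.

TASK

Tap or push the ragged stack of three moulded plates on the jig until all their edges sit squarely against both blue stops. Then lift the red hardness gauge out of its stand and, holding it upright with its dial facing away from the jig's long stop, press its tip lightly, with about 4 newtons, on the orange dot of the top plate without disturbing the squared stack or the other things on the table. Finish while still holding the gauge pressed there: do not let go.

Things in the scene. Friction and masses are not known exactly. Their poses are not given: they have to be found in the camera images.
- jig: squaring jig fixed to the table; origin at z = 0 below where the centres of the squared plates belong (a squared plate has its centre at jig x = 0, y = 0, axes along the jig's). Aluminium platform 20 mm high under the stack, x -40 to 24, y -36 to 58 mm: plates overhang it on the open sides, +x and -y. Plates start 6 to 18 mm off in +x and in -y, turned up to 5 degrees
- long_stop (a point): middle of the top edge of the jig's long blue stop's inner face (jig x = -32 mm, y = 12 mm); stop 92 mm long, 8 mm thick, top 34 mm above the table, 4 mm below the top of the stack (38 mm). Plates are pushed towards the jig's -x to meet it. Axes as the jig's
- short_stop (a point): middle of the top edge of the jig's short blue stop's inner face (jig x = -10 mm, y = 50 mm); stop 50 mm long, 8 mm thick, top 34 mm above the table. Plates are pushed towards the jig's +y to meet it
- plate_low_mid (a point): centre (mid-height) of the lowest loose black moulded plate of the stack, 64 (its x) x 100 (its y) x 6 (z) mm, about 40 g, with a 33 mm round through-window centred 22 mm from the centre towards its +y; its axes match the jig's axes when squared (true of all three)
- plate_mid_mid (a point): centre (mid-height) of the middle loose grey moulded plate of the stack, 64 (its x) x 100 (its y) x 6 (z) mm, about 40 g, with a 33 mm round through-window centred 22 mm from the centre towards its +y; its axes match the jig's axes when squared
- plate_top_mid (a point): centre (mid-height) of the top loose black moulded plate of the stack, 64 (its x) x 100 (its y) x 6 (z) mm, about 40 g, with a 33 mm round through-window centred 22 mm from the centre towards its +y; its axes match the jig's axes when squared. It carries the orange dot
- spot (a point): centre of the orange dot, 14 mm across, on the upper face of the top plate, 24 mm from the plate's centre towards its -y; axes as the plate's
- stand: grey stand block fixed to the table, 70 x 70 x 43 mm high, origin at the centre of its underside; a 23 mm vertical hole through its middle takes the gauge's sleeve
- grip (a point): centre of the gauge's black grip, a block 24 x 24 mm, 52 mm high. Gauge: 140 g, 148 mm tall, z up along it, +x out of its dial face. It stands upright in the stand, its 34 mm flange on the block's top, sleeve and plunger 40 mm down in the hole: lift it straight up 50 mm or more. Below the grip (26 mm under this point) is the red round dial case, 52 mm across in y, 22 mm thick in x
- dial (a point): centre of the white dial face of the gauge, 12 mm from the gauge's axis towards its +x and 53 mm below the grip centre
- tip (a point): lowest point of the gauge's round brass tip, 10 mm across, on the gauge's axis, 124 mm below the grip centre while not pressed; it moves up into the gauge as it is pressed
- plunger (a joint): travel of the sprung tip into the gauge in m: 0 out, 0.014 fully in; the spring gives 0.5 N per mm (4 N at 8 mm)
- bowl_a: pink bowl, 116 mm across, 50 mm high, with black caps in it; origin at its foot; leave alone
- bowl_b: second pink bowl, the same; leave alone
- cup: clear cup, 72 mm across, 90 mm high; origin at its foot; leave alone
- mallet: hammer lying on the table, 260 mm long, 26 mm high, handle towards the robot; origin on the table under its middle; leave alone
- spare: spare black plate lying on the table, 64 x 100 x 6 mm; origin at the centre of its underside; leave alone
Mind the look-alikes: they are no part of the job. Several things look just like the part that bears grip: the one meant starts nearest to the robot's base.

How it is judged:
On the way, in this order (a step that is already met when the one before it is completed fails the run):
1. the three plates sit square against both stops (x of plate_low_mid in the frame of jig between -0.003 and 0.003 m and y of plate_low_mid in the frame of jig between -0.003 and 0.003 m and angle between the x axis of each of plate_low_mid, plate_mid_mid, plate_top_mid and the x axis of jig, either way round below 0.05 rad and angle between each of plate_low_mid, plate_mid_mid, plate_top_mid's own z axis and vertical below 0.05 rad and x of plate_mid_mid in the frame of jig between -0.003 and 0.003 m and y of plate_mid_mid in the frame of jig between -0.003 and 0.003 m and x of plate_top_mid in the frame of jig between -0.003 and 0.003 m and y of plate_top_mid in the frame of jig between -0.003 and 0.003 m), for 0.2 s.
2. the gauge, upright and dial facing away from the long stop, is pressed lightly on the dot (distance between tip and spot below 0.007 m and contact force between gauge and plate_top between 2 and 6 N and angle between grip's own z axis and vertical below 0.105 rad and angle between the x axis of grip and the x axis of jig, either way round below 0.21 rad and x of dial in the frame of spot above 0 m and contact force between the fingers and gauge above 1 N), for 0.2 s.
At the end, for the whole second after the job is handed in: All three plates within 3 mm of their squared place and 0.05 rad of the jig's axes and of flat; the gauge held in the fingers, at rest, within 6 degrees of upright, its dial facing the jig's +x within 12 degrees, its tip within 7 mm of the dot's centre and pressing on the top plate with 2 to 6 N (all of step 1 and all of step 2 and linear speed of gauge below 0.02 m/s); the arm keeps its last pose, push and grip.
It fails at once if the gauge is pressed hard (over 12 N) on the top plate (contact force between gauge and plate_top above 12 N).
It fails at once if one of the other things on the table is disturbed (moved over 20 mm) (distance of any of bowl_a, bowl_b, cup, mallet, spare from where it was at the start of the episode above 0.02 m).
It also fails if it takes over 72 s, if anything falls off the work surface, if the arm or the gripper's body presses on something with over 40 N, if the wrist force passes 120 N, or if a joint passes its speed limit or range.

## Working session

There is one attempt and no reset: what is moved stays moved. The work goes in short steps, Python scripts to look and compute and a tool call to move; the robot and the scene stay as the last step left them, time stands still between calls to the robot, and variables do not carry over. Pictures are saved under pics/ and viewed, and the job is handed in when it is done.

Besides the shell and the picture viewer there is one more tool, called after "Emit:" as name(argument=value, ...), one argument or row to a line, values as JSON. apply_moves: Moves the arm, as the interface text tells. Its arguments: {"type":"object","properties":{"plan":{"type":"array","items":{"type":"object","properties":{"translation":{"type":"array","items":{"type":"number"}},"angular":{"type":"array","items":{"type":"number"}},"hand":{"type":"number"}}}}},"required":["plan"]}

```bash
ls; mkdir -p pics; python3 - <<'E'
from bench import ctrl
import cv2
o=ctrl.get_obs()
print(o)
for n in("side","top"):
    c=ctrl.camera(n)
    cv2.imwrite(f"pics/{n}0.png",cv2.resize(c["img"][:,:,::-1],(784,588),interpolation=cv2.INTER_CUBIC))
    print(n,c["K"],c["k1"],c["eye"],c["orientation"])
E
```

```text
pics
{'time_s': 0.0, 'q': array([ 1.01969375e+00,  1.81556385e-01,  1.60802942e+00, -1.66300202e-06,
        1.35381756e+00, -2.06299485e-01]), 'dq': array([ 0.00055354,  0.00119966,  0.00015767,  0.00219497,  0.00099855,
       -0.00096347]), 'joint_efforts': array([-6.18937465e-04, -4.44847155e+01, -3.51352108e+01, -2.18968994e-04,
        8.76332080e-03,  1.92986090e-05]), 'eef_pos': array([0.19403523, 0.5406662 , 0.23036519]), 'eef_rot': array([-3.33969065e-04,  1.71548537e-01,  9.85175253e-01, -8.41509595e-04]), 'wrist_force': array([-0.51267258,  0.12259534, -0.2070525 ]), 'torque': array([-0.02004102, -0.01138597,  0.01438137]), 'opening': 1.000511903971426}
side [[525.61861486   0.         287.88572201]
 [  0.         525.61861486 213.45243023]
 [  0.           0.           1.        ]] -0.04737834684821118 [ 0.46876319 -1.12008713  0.87846199] [ 0.87858544  0.47195344 -0.02457797 -0.06887304]
top [[442.4560258    0.         276.23006758]
 [  0.         442.4560258  205.34200171]
 [  0.           0.           1.        ]] -0.06481252896151894 [0.42146457 0.04395551 1.25800646] [ 0.71120212  0.04956879 -0.05058307 -0.69941106]
```

View pics/side0.png

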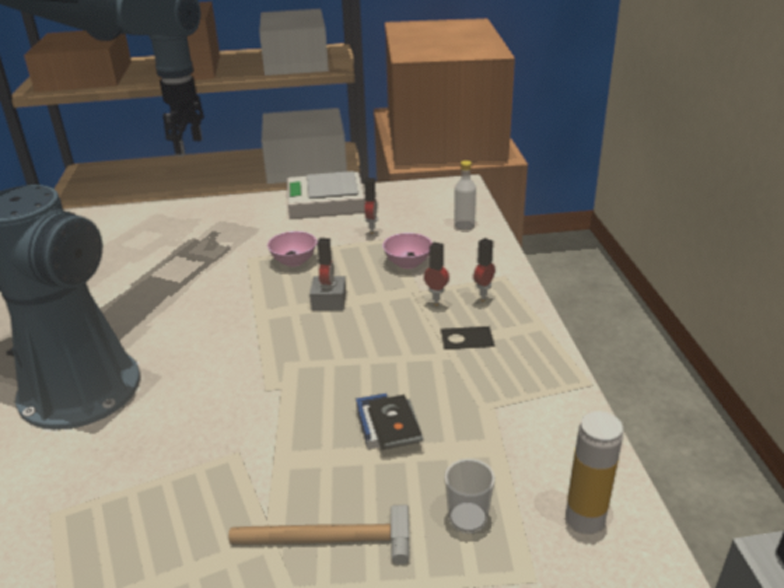

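View pics/top0.png

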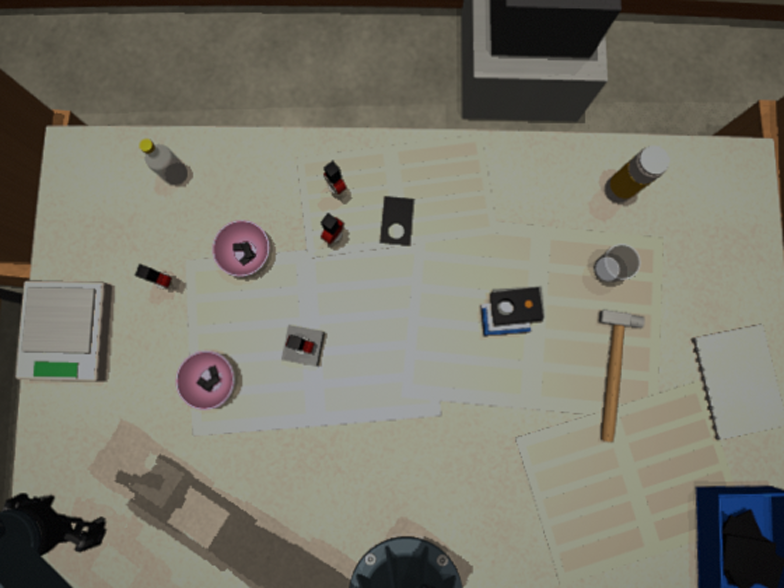

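```bash
cat > h.py <<'E'
from bench import ctrl
import cv2, numpy as np
from scipy.spatial.transform import Rotation as R
def cam(n):
    c=ctrl.camera(n); q=c["orientation"]; c["R"]=R.from_quat([q[1],q[2],q[3],q[0]]).as_matrix(); return c
def proj(c,P):
    p=(np.atleast_2d(P)-c["eye"])@c["R"]; s=np.c_[p[:,0]/-p[:,2],-p[:,1]/-p[:,2]]
    s=s*(1+c["k1"]*(s**2).sum(1,keepdims=True)); K=c["K"]
    return s*[K[0,0],K[1,1]]+[K[0,2],K[1,2]]
def unproj(c,uv,z):
    K=c["K"]; uv=np.atleast_2d(np.array(uv,float)); d=(uv-[K[0,2],K[1,2]])/[K[0,0],K[1,1]]; s=d.copy()
    for _ in range(20): s=d/(1+c["k1"]*(s**2).sum(1,keepdims=True))
    r=np.c_[s[:,0],-s[:,1],-np.ones(len(s))]@c["R"].T
    return c["eye"]+r*((z-c["eye"][2])/r[:,2])[:,None]
def crop(c,box,f,name,polys=()):
    x0,y0,x1,y1=box; im=cv2.resize(c["img"][y0:y1,x0:x1,::-1],None,fx=f,fy=f,interpolation=cv2.INTER_CUBIC)
    for col,P in polys:
        u=proj(c,P); u=((u-[x0,y0]+.5)*f-.5).round().astype(int)
        cv2.polylines(im,[u],True,col,1)
    cv2.imwrite("pics/"+name,im)
def rect(p,yaw,x0,x1,y0,y1,z):
    a=np.array([[x0,y0],[x1,y0],[x1,y1],[x0,y1]],float); c,s=np.cos(yaw),np.sin(yaw)
    return np.c_[a@np.array([[c,s],[-s,c]])+p,np.full(4,z)]
E
python3 - <<'E'
from h import *
t=cam("top"); s=cam("side")
crop(t,(330,190,400,250),11,"t_jig.png"); crop(s,(245,270,310,330),11,"s_jig.png")
crop(t,(190,220,245,270),12,"t_st.png"); crop(s,(210,160,260,230),8,"s_st.png")
E
```

```text
(no output)
```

View pics/t_jig.png

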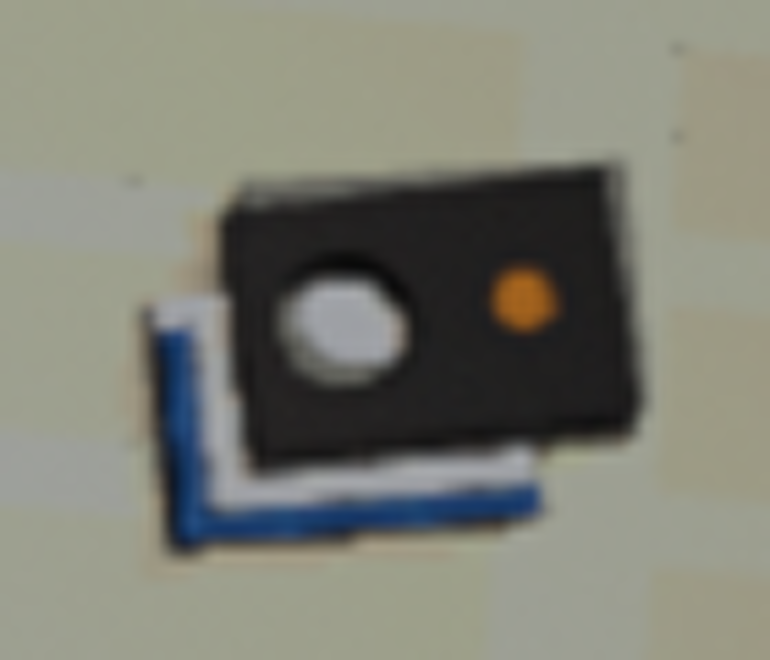

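View pics/s_jig.png

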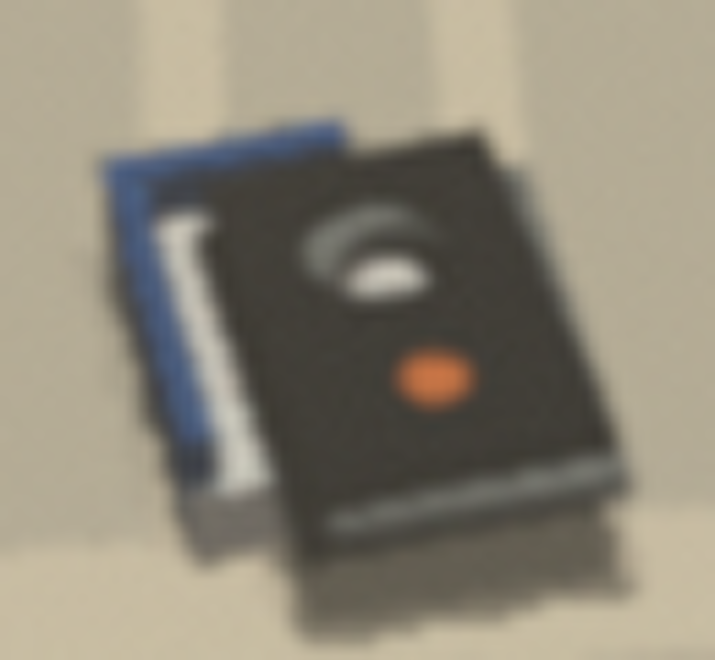

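View pics/t_st.png

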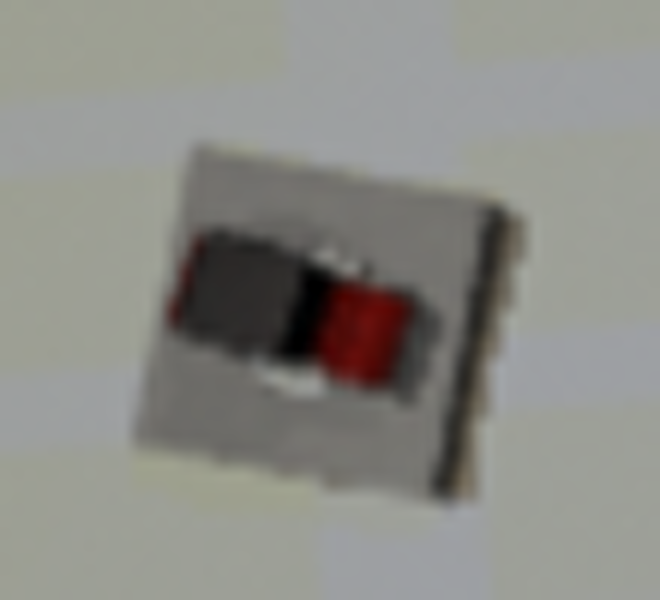

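View pics/s_st.png

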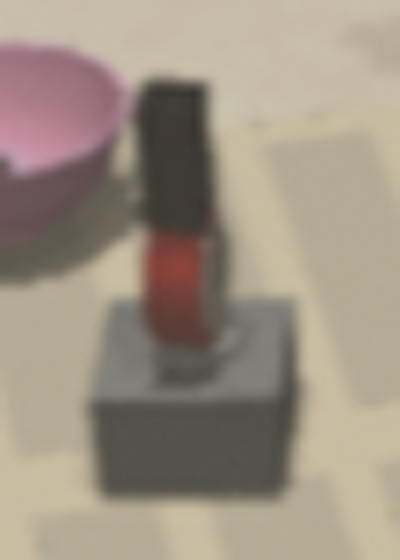

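```bash
cat > fit.py <<'E'
from h import *
from scipy.optimize import least_squares
def fit(items,x0):
    # items: (cam, local xyz, uv)
    def f(p):
        c,s=np.cos(p[2]),np.sin(p[2]); r=[]
        for cm,l,uv in items:
            P=[p[0]+c*l[0]-s*l[1],p[1]+s*l[0]+c*l[1],l[2]]
            r+=list((proj(cm,P)[0]-uv))
        return np.array(r)
    s=least_squares(f,x0); return s.x,f(s.x)
def C(box,f,u): return [(u[0]+.5)/f-.5+box[0],(u[1]+.5)/f-.5+box[1]]
E
python3 - <<'E'
from fit import *
t=cam("top"); s=cam("side")
T=lambda u:C((330,190),11,u); S=lambda u:C((245,270),11,u)
j=[(t,(-.04,.058,.034),T((192,538))),(t,(-.04,-.034,.034),T((540,515))),(t,(.015,.058,.034),T((155,328))),
 (s,(-.04,.058,.034),S((105,160))),(s,(.015,.058,.034),S((345,122))),(s,(-.04,-.034,.034),S((185,440)))]
J,r=fit(j,[.44,-.2,0]); print("jig",J.round(4),r.round(1))
p=[(t,(.032,.05,.038),T((235,205))),(t,(.032,-.05,.038),T((605,172))),(t,(-.032,-.05,.038),T((635,425))),(t,(-.032,.05,.038),T((258,465))),
(s,(.032,.05,.038),S((485,135))),(s,(.032,-.05,.038),S((620,462))),(s,(-.032,-.05,.038),S((300,540))),(s,(-.032,.05,.038),S((205,180)))]
P,r=fit(p,[.44,-.2,0]); print("top",P.round(4),r.round(1))
dot=unproj(t,T((526,300)),.038),unproj(s,S((436,378)),.038); print(dot)
t2=lambda u:C((190,220),12,u); s2=lambda u:C((210,160),8,u)
st=[(t,(.035,.035,.043),t2((195,145))),(t,(.035,-.035,.043),t2((490,200))),(t,(-.035,-.035,.043),t2((437,498))),(t,(-.035,.035,.043),t2((135,443))),
(s,(.035,.035,.043),s2((293,300))),(s,(.035,-.035,.043),s2((288,402))),(s,(-.035,-.035,.043),s2((92,400))),(s,(-.035,.035,.043),s2((110,300)))]
G,r=fit(st,[.5,.2,0]); print("stand",G.round(4),r.round(1))
# gauge grip top: 4 corners z=.153
# top view of grip top approx corners
g=[(t,(.012,.012,.153),t2((205,232))),(t,(.012,-.012,.153),t2((305,252))),(t,(-.012,.012,.153),t2((183,330))),(t,(-.012,-.012,.153),t2((288,350)))]
Q,r=fit(g,[.5,.2,0]); print("grip",Q.round(4),r.round(1))
W=lambda pz,a,b,c_,d,z: rect(pz[:2],pz[2],a,b,c_,d,z)
for c,b,n in((t,(330,190,400,250),"t_o.png"),(s,(245,270,310,330),"s_o.png")):
    crop(c,b,11,n,[((0,255,255),W(J,-.04,.024,-.036,.058,.02)),((0,0,255),W(J,-.04,-.032,-.034,.058,.034)),((0,0,255),W(J,-.035,.015,.05,.058,.034)),((0,255,0),W(P,-.032,.032,-.05,.05,.038)),((255,0,255),W(J,-.032,.032,-.05,.05,.038))])
for c,b,f,n in((t,(190,220,245,270),12,"t_o2.png"),(s,(210,160,260,230),8,"s_o2.png")):
    crop(c,b,f,n,[((0,255,255),W(G,-.035,.035,-.035,.035,.043)),((0,255,0),W(Q,-.012,.012,-.012,.012,.153)),((0,255,0),W(Q,-.012,.012,-.012,.012,.101))])
from scipy.spatial.transform import Rotation
E
```

```text
jig [ 0.5525 -0.2053  0.0966] [-0.9 -0.1  0.2 -0.7  0.5 -0.7 -0.6  0.2 -0.3 -0.3 -0.4  0.6]
top [ 0.5648 -0.2166  0.1054] [-0.4 -0.1  1.3 -0.2  1.3 -0.5  0.  -0.9 -0.1  0.6 -1.3 -1.   0.2 -2.7
 -0.5  1.3]
(array([[ 0.56805079, -0.23863367,  0.038     ]]), array([[ 0.57053331, -0.23578067,  0.038     ]]))
stand [ 0.4804  0.208  -0.15  ] [-0.3 -0.6  0.1 -1.  -0.1 -0.6 -0.1 -0.3 -0.2  0.1 -1.3  0.  -0.7  0.7
 -0.4  0.5]
grip [ 0.4795  0.2074 -0.1672] [-0.4 -0.7  0.7 -0.6 -0.5  0.6  0.2  0.7]
```

View pics/t_o.png

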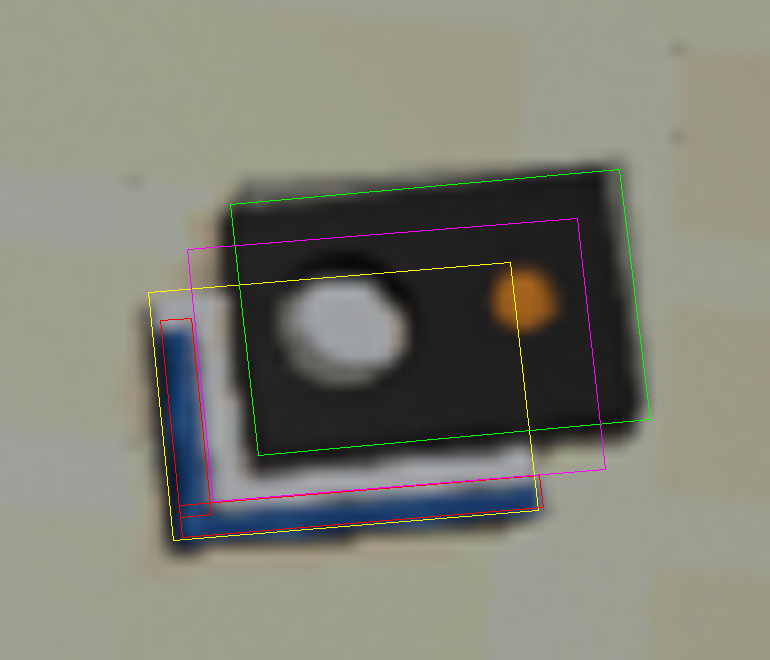

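View pics/s_o.png

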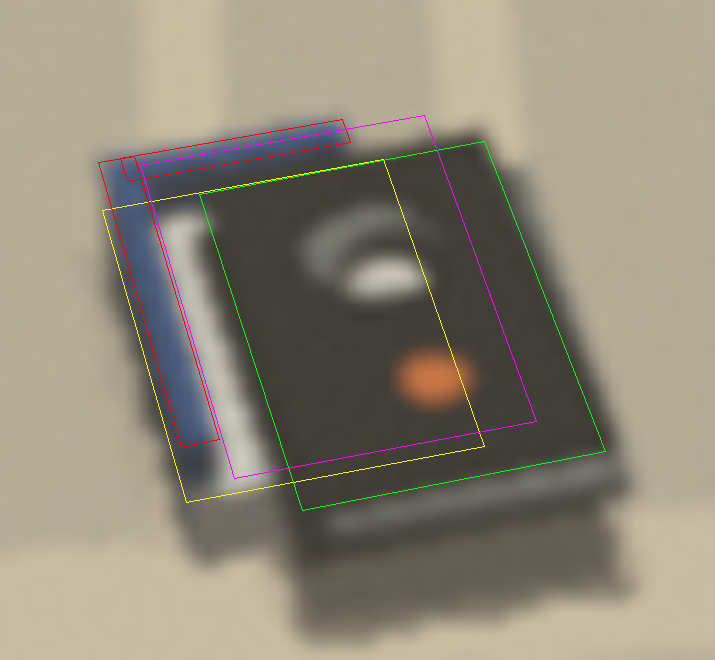

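View pics/t_o2.png

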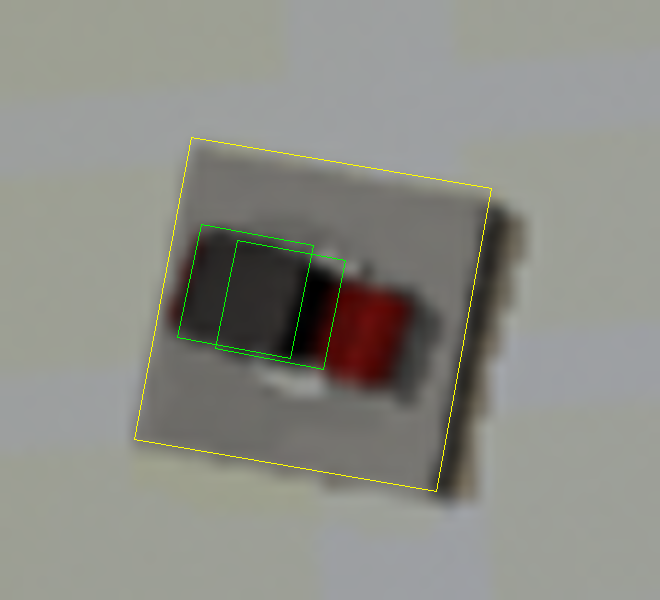

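View pics/s_o2.png

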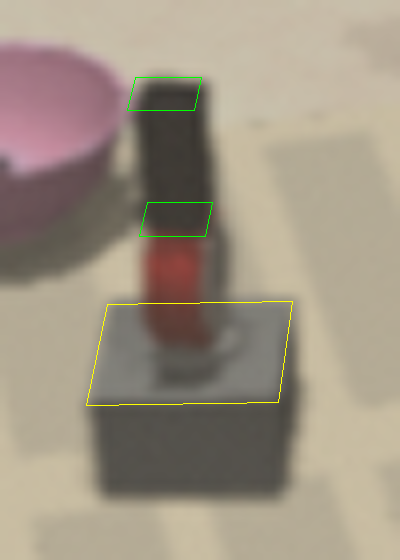

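```bash
cat >> h.py <<'E'
J=np.array([.552,-.205,.097])
def tojig(p):
    c,s=np.cos(J[2]),np.sin(J[2]); d=np.asarray(p)[:2]-J[:2]; return np.array([c*d[0]+s*d[1],-s*d[0]+c*d[1]])
def world(a,b,z):
    c,s=np.cos(J[2]),np.sin(J[2]); return np.array([J[0]+c*a-s*b,J[1]+s*a+c*b,z])
def st():
    o=ctrl.get_obs(); q=o["eef_rot"]; r=R.from_quat([q[1],q[2],q[3],q[0]]); return o,r
def goto(p,yaw):
    """delta in tool axes after turning to tool-x yaw, pointing down"""
    o,r=st(); m=np.array([[np.cos(yaw),np.sin(yaw),0],[np.sin(yaw),-np.cos(yaw),0],[0,0,-1]])
    rv=(r.inv()*R.from_matrix(m)).as_rotvec(); d=np.asarray(p)-o["eef_pos"]
    print("t",o["time_s"],"jig",tojig(o["eef_pos"]).round(4),"z",o["eef_pos"][2].round(4),"F",o["wrist_force"].round(1),"op",round(o["opening"],3))
    print("turn",rv.round(4),"delta in turned axes",(m.T@d).round(4),"in present axes",r.inv().apply(d).round(4))
E
python3 - <<'E'
from h import *
t=cam("top")
f=lambda u,z:tojig(unproj(t,[u[0]/1.4-.14,u[1]/1.4-.14],z)[0]).round(3)
print("cup rim",f((623,261),.09),"foot",f((607,270),0))
print("hammer head", [f(u,.02) for u in((602,312),(643,322),(602,325),(642,330),(610,440))])
goto(world(.09,-.01,.15),J[2]+np.pi)
E
```

```text
cup rim [ 0.076 -0.216] foot [ 0.073 -0.216]
hammer head [array([-0.014, -0.187]), array([-0.042, -0.269]), array([-0.041, -0.184]), array([-0.058, -0.265]), array([-0.268, -0.172])]
t 0.35 jig [-0.2838  0.7772] z 0.2311 F [-0.   0.3 -0.6] op 1.002
turn [-4.000e-04 -2.000e-04 -4.418e-01] delta in turned axes [-0.3738 -0.7872  0.0811] in present axes [-0.6745 -0.5518  0.0812]
```

Emit:
apply_moves(
  plan=[
    {"translation": [0,0,0],"angular": [0,0,-0.147],"hand": 0.05},
    {"translation": [0,0,0],"angular": [0,0,-0.147],"hand": 0.05},
    {"translation": [0,0,0],"angular": [0,0,-0.147],"hand": 0.05},
    {"translation": [-0.026,-0.054,0],"angular": [0,0,0],"hand": 0.05},
    {"translation": [-0.026,-0.054,0],"angular": [0,0,0],"hand": 0.05},
    {"translation": [-0.026,-0.054,0],"angular": [0,0,0],"hand": 0.05},
    {"translation": [-0.026,-0.054,0],"angular": [0,0,0],"hand": 0.05},
    {"translation": [-0.026,-0.054,0],"angular": [0,0,0],"hand": 0.05},
    {"translation": [-0.026,-0.054,0],"angular": [0,0,0],"hand": 0.05},
    {"translation": [-0.026,-0.054,0],"angular": [0,0,0],"hand": 0.05},
  ],
)

```text
time_s: 1.6
eef_pos: [0.4126, 0.1807, 0.2317]
eef_rot: [0.001, -0.048, 0.999, 0.0]
wrist_force: [1.3, 0.8, -1.2]
opening: 0.591
```

```bash
python3 - <<'E'
from h import *
goto(world(.09,-.01,.15),J[2]+np.pi)
E
```

```text
t 1.6 jig [-0.1014  0.3974] z 0.2317 F [ 1.3  0.8 -1.2] op 0.591
turn [ 0.0002  0.0012 -0.0007] delta in turned axes [-0.1914 -0.4074  0.0817] in present axes [-0.1915 -0.4073  0.0818]
```

Emit:
apply_moves(
  plan=[
    {"translation": [-0.026,-0.054,0],"angular": [0,0,0],"hand": 0.05},
    {"translation": [-0.026,-0.054,0],"angular": [0,0,0],"hand": 0.05},
    {"translation": [-0.026,-0.054,0],"angular": [0,0,0],"hand": 0.05},
    {"translation": [-0.026,-0.054,0],"angular": [0,0,0],"hand": 0.05},
    {"translation": [-0.026,-0.054,0],"angular": [0,0,0],"hand": 0.05},
    {"translation": [-0.026,-0.054,0],"angular": [0,0,0],"hand": 0.05},
    {"translation": [-0.026,-0.054,0],"angular": [0,0,0],"hand": 0.05},
    {"translation": [-0.009,-0.029,0.05],"angular": [0,0,0],"hand": 0.05},
    {"translation": [0,0,0.05],"angular": [0,0,0],"hand": 0.05},
    {"translation": [0,0,0],"angular": [0,0,0],"hand": 0.05},
  ],
)

```text
time_s: 2.85
eef_pos: [0.6375, -0.203, 0.1257]
eef_rot: [-0.005, -0.048, 0.999, 0.003]
wrist_force: [-1.2, 0.1, 0.5]
opening: 0.584
```

```bash
python3 - <<'E'
from h import *
goto(world(.07,-.01,.012),J[2]+np.pi)
s=cam("side");crop(s,(200,230,360,350),5,"s1.png")
t=cam("top");crop(t,(300,150,420,270),5,"t1.png")
E
```

```text
t 2.85 jig [ 0.0853 -0.0063] z 0.1257 F [-1.2  0.1  0.5] op 0.584
turn [ 0.006  -0.0091 -0.0015] delta in turned axes [ 0.0153 -0.0037  0.1137] in present axes [ 0.0142 -0.0044  0.1138]
```

View pics/s1.png

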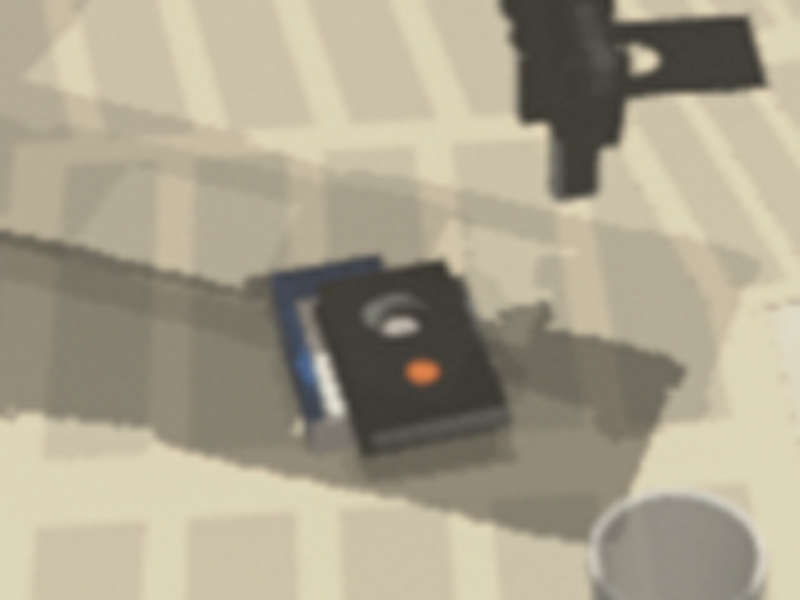

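View pics/t1.png

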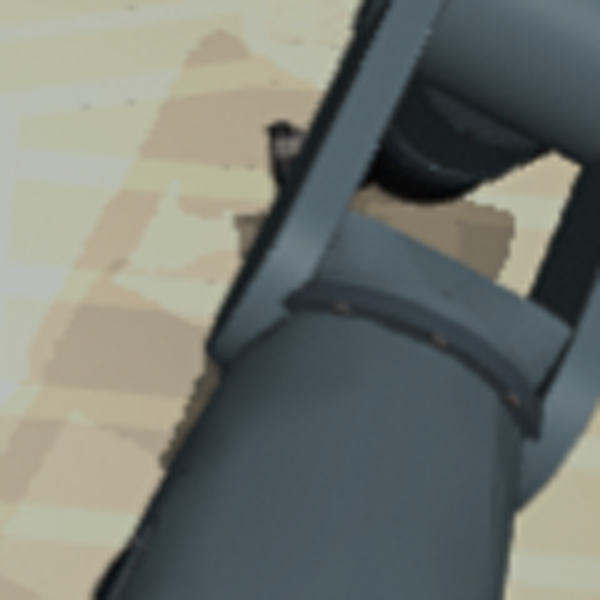

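Emit:
apply_moves(
  plan=[
    {"translation": [0,-0.002,0.05],"angular": [0,0,0],"hand": 0.05},
    {"translation": [0,-0.002,0.04],"angular": [0,0,0],"hand": 0.05},
    {"translation": [0,0,0.024],"angular": [0,0,0],"hand": 0.05},
    {"translation": [0,0,0],"angular": [0,0,0],"hand": 0.05},
    {"translation": [0,0,0],"angular": [0,0,0],"hand": 0.05},
  ],
)

```text
time_s: 3.58
eef_pos: [0.6436, -0.2091, 0.0208]
eef_rot: [0.002, -0.048, 0.999, -0.001]
wrist_force: [-0.3, 0.2, 0.7]
opening: 0.583
```

```bash
python3 - <<'E'
from h import *
goto(world(.043,-.01,.010),J[2]+np.pi)
s=cam("side");crop(s,(220,250,340,340),6,"s2.png")
E
```

```text
t 3.575 jig [ 0.0908 -0.0129] z 0.0208 F [-0.3  0.2  0.7] op 0.583
turn [-0.0028  0.0042 -0.0002] delta in turned axes [0.0478 0.0029 0.0108] in present axes [0.0479 0.003  0.0106]
```

View pics/s2.png

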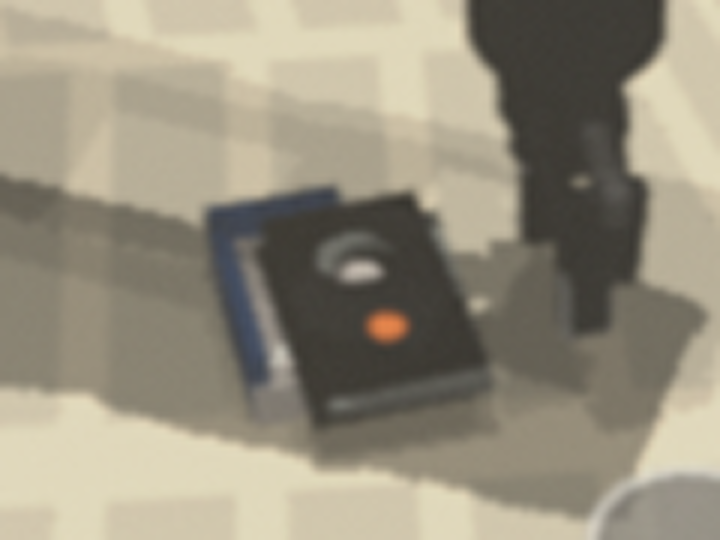

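Emit:
apply_moves(
  plan=[
    {"translation": [0,0,0.008],"angular": [0,0,0],"hand": 0.05},
    {"translation": [0.01,0,0],"angular": [0,0,0],"hand": 0.05},
    {"translation": [0.01,0,0],"angular": [0,0,0],"hand": 0.05},
    {"translation": [0.006,0,0],"angular": [0,0,0],"hand": 0.05},
    {"translation": [0.006,0,0],"angular": [0,0,0],"hand": 0.05},
    {"translation": [0.005,0,0],"angular": [0,0,0],"hand": 0.05},
    {"translation": [0.005,0,0],"angular": [0,0,0],"hand": 0.05},
    {"translation": [0,0,0],"angular": [0,0,0],"hand": 0.05},
  ],
)

```text
time_s: 4.62
eef_pos: [0.5993, -0.2124, 0.0093]
eef_rot: [-0.0, -0.048, 0.999, 0.0]
wrist_force: [0.3, 0.2, -0.0]
opening: 0.588
```

```bash
python3 - <<'E'
from h import *
goto(world(.043,-.01,.010),J[2]+np.pi)
s=cam("side");crop(s,(220,250,340,340),6,"s3.png")
E
```

```text
t 4.625 jig [ 0.0463 -0.012 ] z 0.0093 F [ 0.3  0.2 -0. ] op 0.588
turn [ 0.0001 -0.0002 -0.001 ] delta in turned axes [ 0.0033  0.002  -0.0007] in present axes [ 0.0033  0.002  -0.0007]
```

View pics/s3.png

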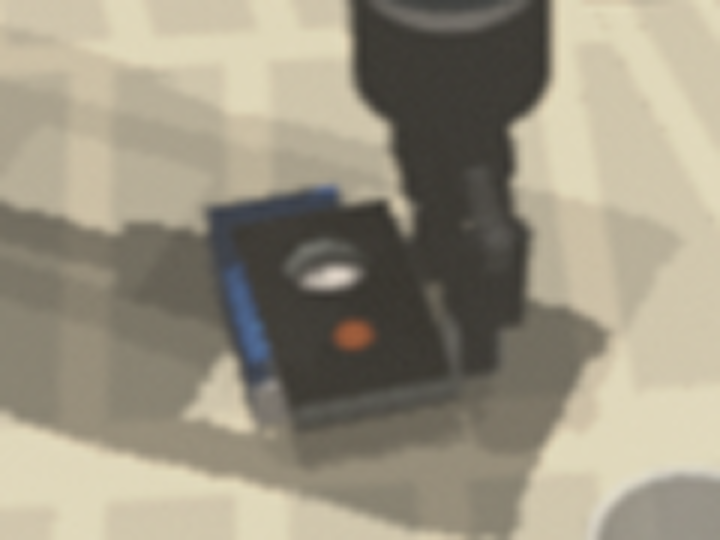

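Emit:
apply_moves(
  plan=[
    {"translation": [0.001,0,0],"angular": [0,0,0],"hand": 0.05},
    {"translation": [0.001,0,0],"angular": [0,0,0],"hand": 0.05},
    {"translation": [0.001,0,0],"angular": [0,0,0],"hand": 0.05},
    {"translation": [0,0,0],"angular": [0,0,0],"hand": 0.05},
  ],
)

```text
time_s: 5.18
eef_pos: [0.5966, -0.2127, 0.0093]
eef_rot: [0.0, -0.048, 0.999, -0.0]
wrist_force: [-0.0, -0.6, -0.4]
opening: 0.587
```

Emit:
apply_moves(
  plan=[
    {"translation": [0.001,0,0],"angular": [0,0,0],"hand": 0.05},
    {"translation": [0,0,0],"angular": [0,0,0],"hand": 0.05},
  ],
)

```text
time_s: 5.42
eef_pos: [0.5957, -0.2128, 0.0094]
eef_rot: [0.0, -0.048, 0.999, -0.0]
wrist_force: [1.5, -0.4, -0.9]
opening: 0.584
```

```bash
python3 - <<'E'
from h import *
goto(world(.043,-.01,.010),J[2]+np.pi)
s=cam("side");crop(s,(220,250,340,340),6,"s4.png")
E
```

```text
t 5.425 jig [ 0.0428 -0.012 ] z 0.0094 F [ 1.5 -0.4 -0.9] op 0.584
turn [-0.0002  0.0003 -0.0008] delta in turned axes [-0.0002  0.002  -0.0006] in present axes [-0.0002  0.002  -0.0006]
```

View pics/s4.png

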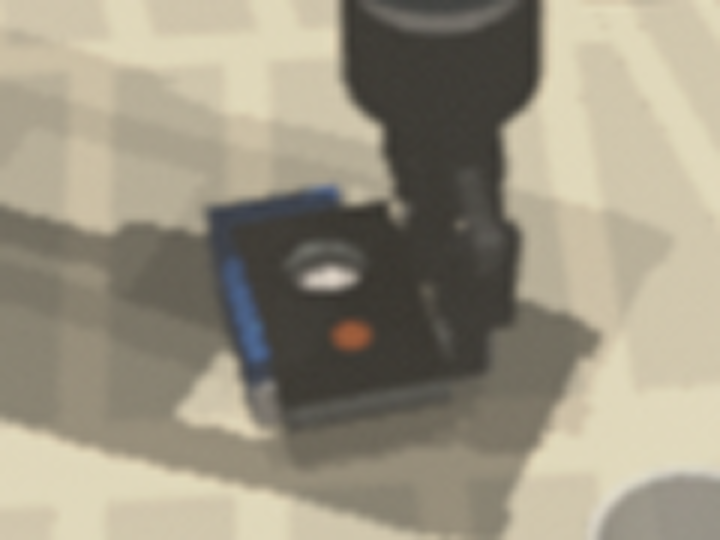

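Emit:
apply_moves(
  plan=[
    {"translation": [0.001,0,0],"angular": [0,0,0],"hand": 0.05},
    {"translation": [0,0,0],"angular": [0,0,0],"hand": 0.05},
  ],
)

```text
time_s: 5.72
eef_pos: [0.5958, -0.2129, 0.0098]
eef_rot: [0.001, -0.048, 0.999, -0.0]
wrist_force: [5.6, 0.3, -1.1]
opening: 0.583
```

Emit:
apply_moves(
  plan=[
    {"translation": [0.001,0,0],"angular": [0,0,0],"hand": 0.05},
    {"translation": [0,0,0],"angular": [0,0,0],"hand": 0.05},
  ],
)

```text
time_s: 5.98
eef_pos: [0.5958, -0.2129, 0.0102]
eef_rot: [0.002, -0.048, 0.999, -0.0]
wrist_force: [7.7, 2.8, -1.2]
opening: 0.588
```

Emit:
apply_moves(
  plan=[
    {"translation": [0.001,0,0],"angular": [0,0,0],"hand": 0.05},
    {"translation": [0,0,0],"angular": [0,0,0],"hand": 0.05},
  ],
)

```text
time_s: 6.22
eef_pos: [0.5958, -0.213, 0.0107]
eef_rot: [0.003, -0.048, 0.999, -0.001]
wrist_force: [11.6, 2.4, -0.4]
opening: 0.586
```

Emit:
apply_moves(
  plan=[
    {"translation": [-0.006,0,0],"angular": [0,0,0],"hand": 0.05},
    {"translation": [-0.014,0,0],"angular": [0,0,0],"hand": 0.05},
    {"translation": [-0.02,0,0],"angular": [0,0,0],"hand": 0.05},
    {"translation": [0,0,-0.05],"angular": [0,0,0],"hand": 0.05},
    {"translation": [0,0,-0.05],"angular": [0,0,0],"hand": 0.05},
    {"translation": [0,0,-0.02],"angular": [0,0,0],"hand": 0.035},
    {"translation": [0,0,0],"angular": [0,0,0],"hand": 0.035},
  ],
)

```text
time_s: 7.1
eef_pos: [0.6334, -0.2096, 0.1307]
eef_rot: [0.001, -0.048, 0.999, -0.001]
wrist_force: [0.5, -0.4, -0.6]
opening: 0.409
```

```bash
python3 - <<'E'
from h import *
print(st()[0]["q"].round(2))
goto(world(.0,-.10,.10),J[2]+np.pi/2)
s=cam("side");crop(s,(220,250,340,340),6,"s5.png")
E
```

```text
[-0.5   0.47  1.44 -0.    1.22 -2.16]
t 7.1 jig [ 0.0806 -0.0125] z 0.1307 F [ 0.5 -0.4 -0.6] op 0.409
turn [5.0000e-04 3.0000e-03 1.5701e+00] delta in turned axes [-0.0875 -0.0806  0.0307] in present axes [ 0.0806 -0.0875  0.0306]
```

View pics/s5.png

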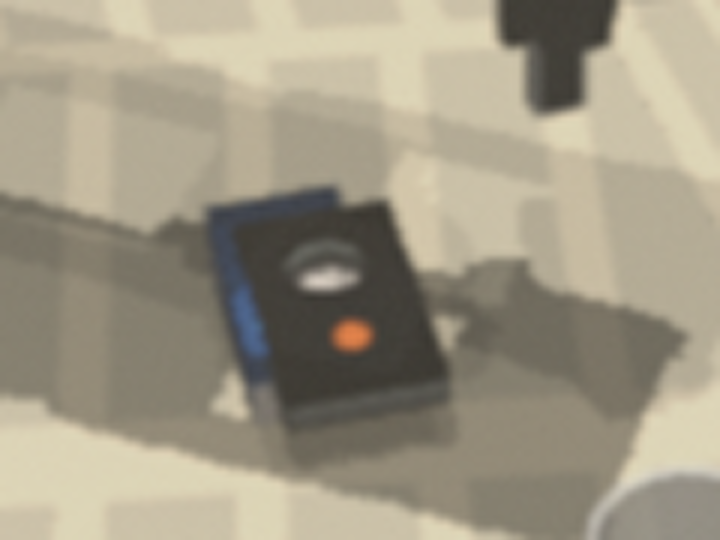

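Emit:
apply_moves(
  plan=[
    {"translation": [0.04,-0.044,0],"angular": [0,0,0],"hand": 0.035},
    {"translation": [0.04,-0.044,0],"angular": [0,0,0.17],"hand": 0.035},
    {"translation": [0,0,0],"angular": [0,0,0.175],"hand": 0.035},
    {"translation": [0,0,0],"angular": [0,0,0.175],"hand": 0.035},
    {"translation": [0,0,0],"angular": [0,0,0.175],"hand": 0.035},
    {"translation": [0,0,0],"angular": [0,0,0.175],"hand": 0.035},
    {"translation": [0,0,0],"angular": [0,0,0.175],"hand": 0.035},
    {"translation": [0,0,0],"angular": [0,0,0.175],"hand": 0.035},
    {"translation": [0,0,0],"angular": [0,0,0.175],"hand": 0.035},
    {"translation": [0,0,0],"angular": [0,0,0.175],"hand": 0.035},
  ],
)

```text
time_s: 8.4
eef_pos: [0.5597, -0.3034, 0.1259]
eef_rot: [-0.003, 0.674, 0.739, -0.0]
wrist_force: [0.3, -0.8, 0.9]
opening: 0.411
```

```bash
python3 - <<'E'
from h import *
goto(world(.0,-.105,.01),J[2]+np.pi/2)
s=cam("side");crop(s,(220,250,340,340),6,"s6.png")
E
```

```text
t 8.4 jig [-0.0018 -0.0986] z 0.1259 F [ 0.3 -0.8  0.9] op 0.411
turn [-0.0039 -0.0037 -0.006 ] delta in turned axes [-0.0064  0.0018  0.1159] in present axes [-0.0068  0.0023  0.1159]
```

View pics/s6.png

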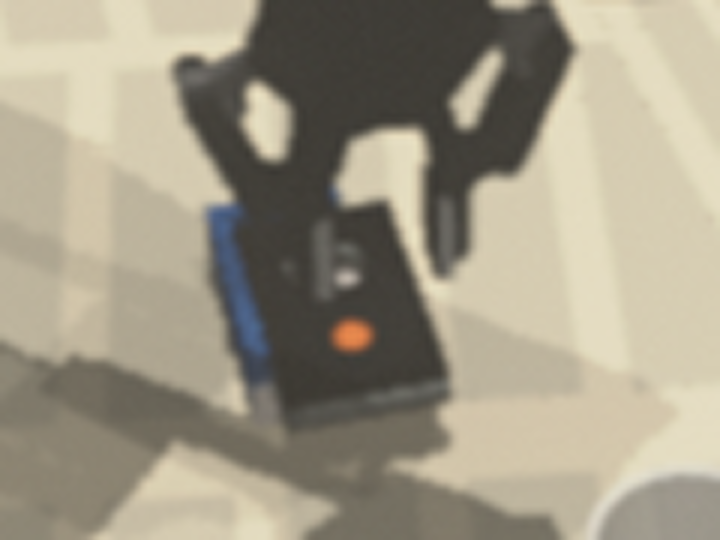

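Emit:
apply_moves(
  plan=[
    {"translation": [-0.006,0.002,0.045],"angular": [0,0,-0.004],"hand": 0.035},
    {"translation": [0,0,0.045],"angular": [0,0,0],"hand": 0.035},
    {"translation": [0,0,0.025],"angular": [0,0,0],"hand": 0.035},
    {"translation": [0,0,0],"angular": [0,0,0],"hand": 0.035},
    {"translation": [0,0,0],"angular": [0,0,0],"hand": 0.035},
  ],
)

```text
time_s: 9.07
eef_pos: [0.5639, -0.3103, 0.0143]
eef_rot: [-0.0, 0.67, 0.742, -0.0]
wrist_force: [0.2, 0.7, -0.2]
opening: 0.409
```

```bash
python3 - <<'E'
from h import *
goto(world(.0,-.061,.01),J[2]+np.pi/2)
E
```

```text
t 9.075 jig [ 0.0016 -0.106 ] z 0.0143 F [ 0.2  0.7 -0.2] op 0.409
turn [-0.0002 -0.0002  0.005 ] delta in turned axes [ 0.045  -0.0016  0.0043] in present axes [ 0.045  -0.0014  0.0043]
```

Now push towards +y (final contact expected near jig y −0.061).

Emit:
apply_moves(
  plan=[
    {"translation": [0.008,0,0.003],"angular": [0,0,0.005],"hand": 0.035},
    {"translation": [0.008,0,0],"angular": [0,0,0],"hand": 0.035},
    {"translation": [0.006,0,0],"angular": [0,0,0],"hand": 0.035},
    {"translation": [0.005,0,0],"angular": [0,0,0],"hand": 0.035},
    {"translation": [0.005,0,0],"angular": [0,0,0],"hand": 0.035},
    {"translation": [0.004,0,0],"angular": [0,0,0],"hand": 0.035},
    {"translation": [0.003,0,0],"angular": [0,0,0],"hand": 0.035},
    {"translation": [0.002,0,0],"angular": [0,0,0],"hand": 0.035},
    {"translation": [0.001,0,0],"angular": [0,0,0],"hand": 0.035},
    {"translation": [0,0,0],"angular": [0,0,0],"hand": 0.035},
  ],
)

```text
time_s: 10.32
eef_pos: [0.5598, -0.2685, 0.0113]
eef_rot: [-0.0, 0.672, 0.74, 0.0]
wrist_force: [-0.8, -1.3, -0.5]
opening: 0.41
```

```bash
python3 - <<'E'
from h import *
goto(world(.0,-.061,.01),J[2]+np.pi/2)
s=cam("side");crop(s,(220,250,340,340),6,"s7.png")
E
```

```text
t 10.325 jig [ 0.0016 -0.0639] z 0.0113 F [-0.8 -1.3 -0.5] op 0.41
turn [ 0.    -0.    -0.001] delta in turned axes [ 0.0029 -0.0016  0.0013] in present axes [ 0.0029 -0.0016  0.0013]
```

View pics/s7.png

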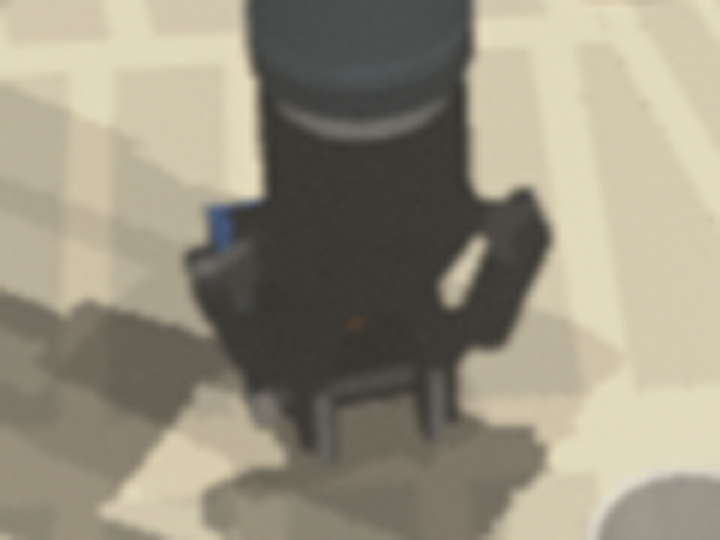

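Emit:
apply_moves(
  plan=[
    {"translation": [0.001,0,0],"angular": [0,0,0],"hand": 0.035},
    {"translation": [0.001,0,0],"angular": [0,0,0],"hand": 0.035},
    {"translation": [0,0,0],"angular": [0,0,0],"hand": 0.035},
  ],
)

```text
time_s: 10.75
eef_pos: [0.5595, -0.2663, 0.0112]
eef_rot: [-0.0, 0.672, 0.74, 0.0]
wrist_force: [0.4, -0.6, 1.0]
opening: 0.411
```

Emit:
apply_moves(
  plan=[
    {"translation": [0.001,0,0],"angular": [0,0,0],"hand": 0.035},
    {"translation": [0,0,0],"angular": [0,0,0],"hand": 0.035},
  ],
)

```text
time_s: 11.0
eef_pos: [0.5594, -0.2653, 0.0112]
eef_rot: [-0.0, 0.672, 0.74, 0.0]
wrist_force: [0.7, -0.9, -0.6]
opening: 0.41
```

Emit:
apply_moves(
  plan=[
    {"translation": [0.001,0,0],"angular": [0,0,0],"hand": 0.035},
    {"translation": [0,0,0],"angular": [0,0,0],"hand": 0.035},
  ],
)

```text
time_s: 11.25
eef_pos: [0.5595, -0.2649, 0.0114]
eef_rot: [0.0, 0.672, 0.74, -0.0]
wrist_force: [-0.0, -2.3, -0.1]
opening: 0.41
```

Emit:
apply_moves(
  plan=[
    {"translation": [0.001,0,0],"angular": [0,0,0],"hand": 0.035},
    {"translation": [0,0,0],"angular": [0,0,0],"hand": 0.035},
  ],
)

```text
time_s: 11.5
eef_pos: [0.5596, -0.2648, 0.0117]
eef_rot: [0.001, 0.672, 0.74, -0.001]
wrist_force: [-0.2, -4.7, 0.2]
opening: 0.409
```

Emit:
apply_moves(
  plan=[
    {"translation": [0.001,0,0],"angular": [0,0,0],"hand": 0.035},
    {"translation": [0,0,0],"angular": [0,0,0],"hand": 0.035},
    {"translation": [-0.006,0,0],"angular": [0,0,0],"hand": 0.035},
    {"translation": [-0.016,0,0],"angular": [0,0,0],"hand": 0.035},
    {"translation": [-0.02,0,0],"angular": [0,0,0],"hand": 0.035},
    {"translation": [0,0,-0.05],"angular": [0,0,0],"hand": 0.035},
    {"translation": [0,0,-0.06],"angular": [0,0,0],"hand": 0.035},
    {"translation": [0,0,-0.06],"angular": [0,0,0],"hand": 0.05},
    {"translation": [0,0,-0.04],"angular": [0,0,0],"hand": 0.05},
    {"translation": [0,0,0],"angular": [0,0,0],"hand": 0.05},
  ],
)

```text
time_s: 12.75
eef_pos: [0.5653, -0.307, 0.2266]
eef_rot: [0.004, 0.673, 0.74, 0.0]
wrist_force: [-0.0, 0.5, -0.3]
opening: 0.586
```

```bash
python3 - <<'E'
from h import *
goto(world(.075,0,.1),J[2]+np.pi)
s=cam("side");crop(s,(230,250,340,340),7,"s8.png"); crop(s,(245,270,310,330),11,"s8b.png",[((255,0,255),rect(J[:2],J[2],-.032,.032,-.05,.05,.038))])
t=cam("top");crop(t,(320,170,420,260),7,"t8.png")
E
```

```text
t 12.75 jig [ 0.0033 -0.1028] z 0.2266 F [-0.   0.5 -0.3] op 0.586
turn [ 2.0000e-04  9.9000e-03 -1.5724e+00] delta in turned axes [-0.0717  0.1028  0.1266] in present axes [0.1037 0.0707 0.1264]
```

View pics/s8.png

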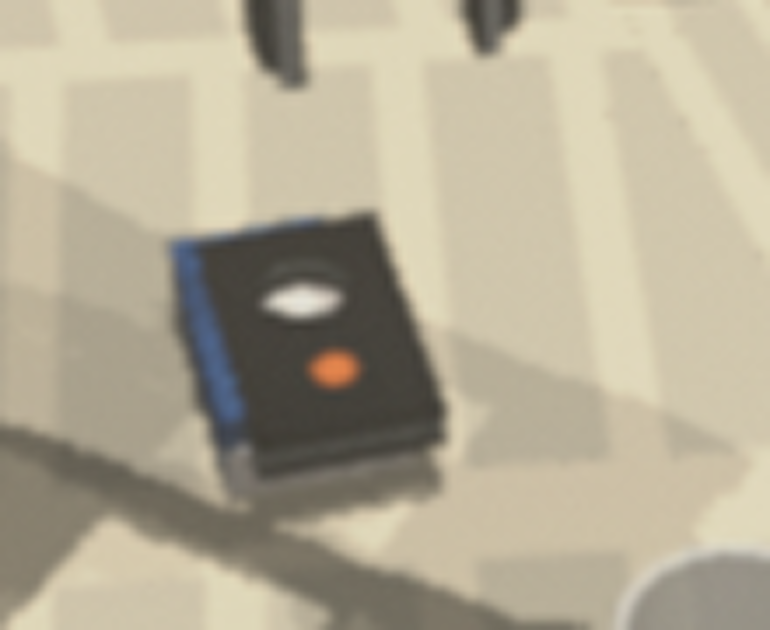

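View pics/s8b.png

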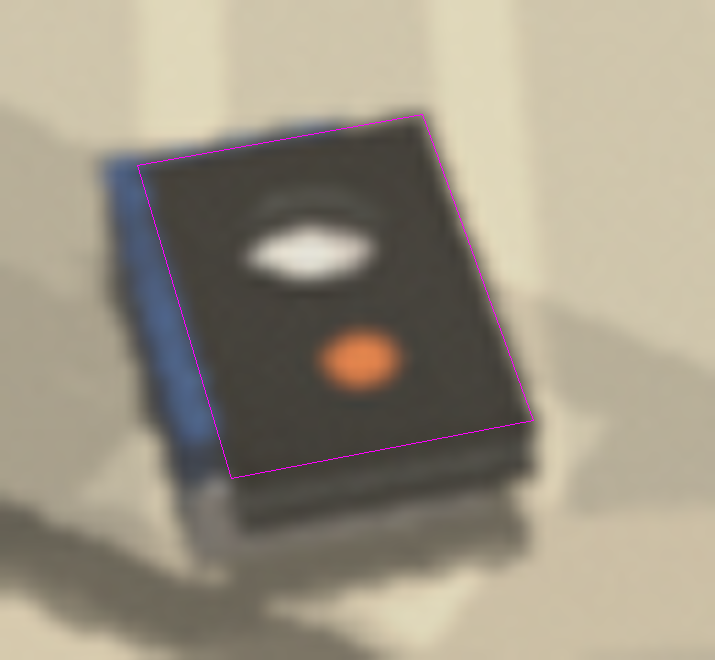

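View pics/t8.png

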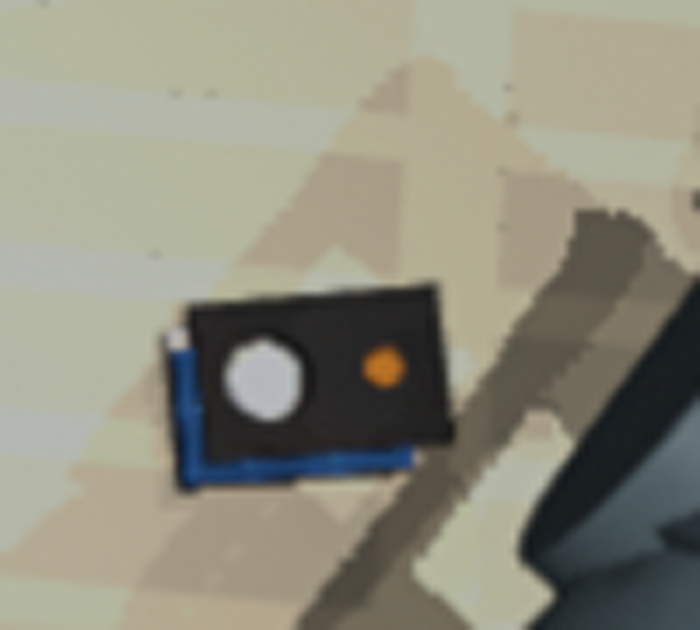

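```bash
python3 - <<'E'
from h import *
goto([.4804,.208,.226],-.157+np.pi/2)
s=cam("side");t=cam("top")
S=lambda u:[(u[0]+.5)/11-.5+245,(u[1]+.5)/11-.5+270]; T=lambda u:[(u[0]+.5)/7-.5+320,(u[1]+.5)/7-.5+170]
print(tojig(unproj(s,S((361,359)),.038)[0]),tojig(unproj(t,T((384,367)),.038)[0]))
E
```

```text
t 12.85 jig [ 0.0014 -0.1007] z 0.2213 F [-0.4 -0.2 -0.1] op 0.585
turn [2.000e-04 1.000e-04 2.524e-01] delta in turned axes [ 0.4938 -0.1619 -0.0047] in present axes [ 0.5186 -0.0335 -0.0048]
[ 0.00160372 -0.02273418] [-0.00103895 -0.02521291]
```

Emit:
apply_moves(
  plan=[
    {"translation": [0,0,-0.01],"angular": [0,0,0.126],"hand": 0.06},
    {"translation": [0,0,0],"angular": [0,0,0.126],"hand": 0.06},
    {"translation": [0.055,-0.018,0],"angular": [0,0,0],"hand": 0.06},
    {"translation": [0.055,-0.018,0],"angular": [0,0,0],"hand": 0.06},
    {"translation": [0.055,-0.018,0],"angular": [0,0,0],"hand": 0.06},
    {"translation": [0.055,-0.018,0],"angular": [0,0,0],"hand": 0.06},
    {"translation": [0.055,-0.018,0],"angular": [0,0,0],"hand": 0.06},
    {"translation": [0.055,-0.018,0],"angular": [0,0,0],"hand": 0.06},
    {"translation": [0.055,-0.018,0],"angular": [0,0,0],"hand": 0.06},
    {"translation": [0.055,-0.018,0],"angular": [0,0,0],"hand": 0.06},
  ],
)

```text
time_s: 14.2
eef_pos: [0.4881, 0.1543, 0.2297]
eef_rot: [-0.001, 0.76, 0.65, -0.001]
wrist_force: [0.5, 0.6, 0.5]
opening: 0.705
```

Emit:
apply_moves(
  plan=[
    {"translation": [0.052,-0.016,0],"angular": [0,0,0],"hand": 0.06},
    {"translation": [0,0,0],"angular": [0,0,0],"hand": 0.06},
    {"translation": [0,0,0],"angular": [0,0,0],"hand": 0.06},
  ],
)

```text
time_s: 14.58
eef_pos: [0.481, 0.2062, 0.23]
eef_rot: [-0.0, 0.76, 0.65, -0.001]
wrist_force: [-0.0, -0.2, 0.4]
opening: 0.702
```

```bash
python3 - <<'E'
from h import *
goto([.4804,.208,.112],-.157+np.pi/2)
s=cam("side");crop(s,(180,100,290,230),5,"s9.png")
E
```

```text
t 14.575 jig [-0.0308  0.4161] z 0.23 F [-0.  -0.2  0.4] op 0.702
turn [-0.0022  0.0013  0.0018] delta in turned axes [ 0.0017 -0.0009  0.118 ] in present axes [ 0.0018 -0.0006  0.118 ]
```

View pics/s9.png

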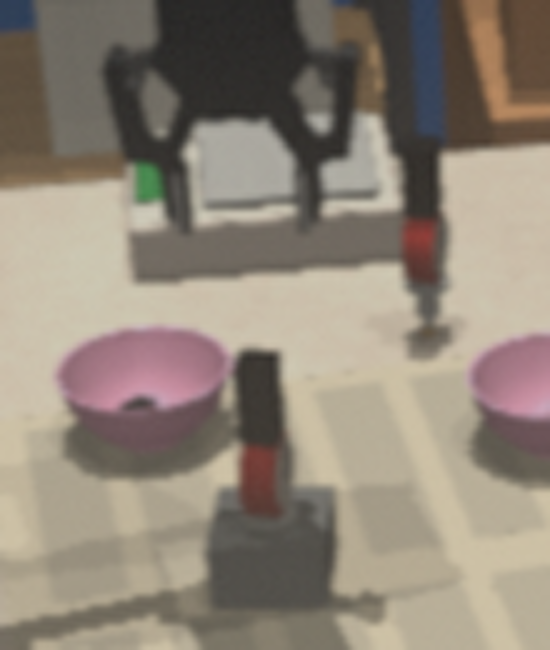

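Emit:
apply_moves(
  plan=[
    {"translation": [0.002,-0.001,0.04],"angular": [0,0,0],"hand": 0.06},
    {"translation": [0,0,0.04],"angular": [0,0,0],"hand": 0.06},
    {"translation": [0,0,0.03],"angular": [0,0,0],"hand": 0.06},
    {"translation": [0,0,0.008],"angular": [0,0,0],"hand": 0.06},
    {"translation": [0,0,0],"angular": [0,0,0],"hand": 0.06},
    {"translation": [0,0,0],"angular": [0,0,0],"hand": 0.06},
  ],
)

```text
time_s: 15.38
eef_pos: [0.4822, 0.2086, 0.1148]
eef_rot: [0.001, 0.76, 0.65, 0.001]
wrist_force: [0.0, -0.3, 0.4]
opening: 0.703
```

```bash
python3 - <<'E'
from h import *
goto([.4804,.208,.112],-.157+np.pi/2)
s=cam("side");crop(s,(190,140,270,230),7,"s10.png")
t=cam("top");crop(t,(170,200,270,290),7,"t10.png")
E
```

```text
t 15.375 jig [-0.0294  0.4184] z 0.1148 F [ 0.  -0.3  0.4] op 0.703
turn [ 0.0024 -0.0008  0.0003] delta in turned axes [-0.0008 -0.0017  0.0028] in present axes [-0.0008 -0.0017  0.0028]
```

View pics/s10.png

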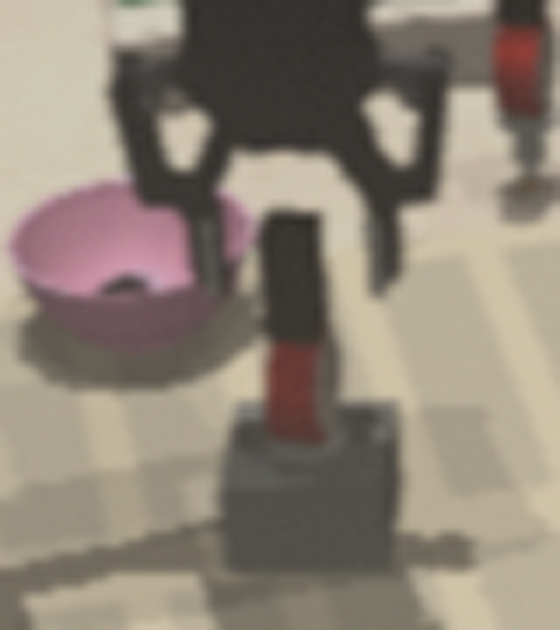

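View pics/t10.png

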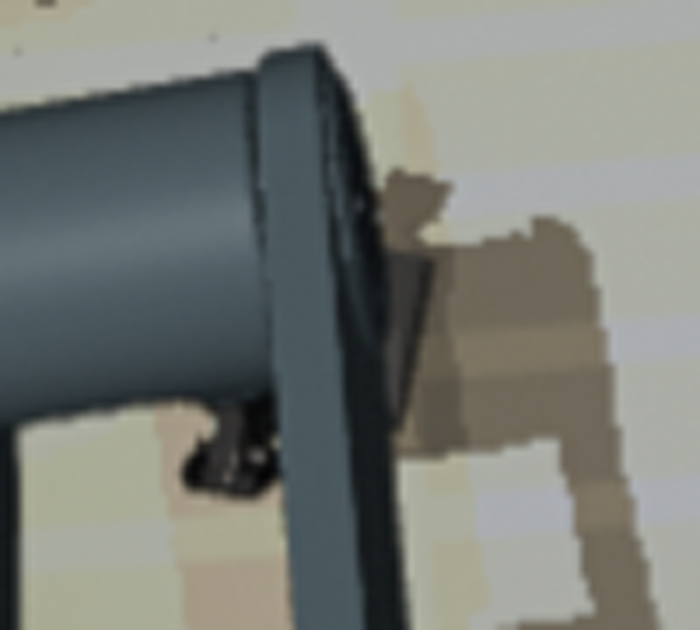

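Emit:
apply_moves(
  plan=[
    {"translation": [-0.0005,-0.0015,0.005],"angular": [0,0,0],"hand": 0.06},
    {"translation": [0,0,0],"angular": [0,0,0],"hand": 0.04},
    {"translation": [0,0,0],"angular": [0,0,0],"hand": 0.018},
    {"translation": [0,0,0],"angular": [0,0,0],"hand": 0.018},
    {"translation": [0,0,0],"angular": [0,0,0],"hand": 0.018},
    {"translation": [0,0,0],"angular": [0,0,0],"hand": 0.018},
    {"translation": [0,0,0],"angular": [0,0,0],"hand": 0.018},
  ],
)

```text
time_s: 16.35
eef_pos: [0.4795, 0.2085, 0.1085]
eef_rot: [0.0, 0.76, 0.65, 0.0]
wrist_force: [1.0, 0.2, 4.6]
opening: 0.275
```

```bash
python3 - <<'E'
from h import *
goto([.4804,.208,.112],-.157+np.pi/2)
s=cam("side");crop(s,(190,140,270,230),7,"s11.png")
E
```

```text
t 16.35 jig [-0.0321  0.4186] z 0.1085 F [1.  0.2 4.6] op 0.275
turn [ 0.0003 -0.0002  0.001 ] delta in turned axes [-0.0004  0.0009 -0.0035] in present axes [-0.0004  0.0009 -0.0035]
```

View pics/s11.png

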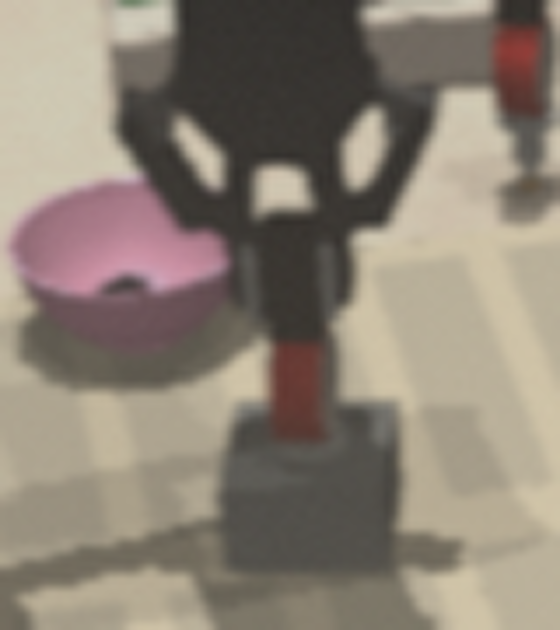

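Emit:
apply_moves(
  plan=[
    {"translation": [0,0,-0.01],"angular": [0,0,0],"hand": 0.018},
    {"translation": [0,0,-0.02],"angular": [0,0,0],"hand": 0.018},
    {"translation": [0,0,-0.03],"angular": [0,0,0],"hand": 0.018},
    {"translation": [0,0,-0.03],"angular": [0,0,0],"hand": 0.018},
    {"translation": [0,0,-0.01],"angular": [0,0,0],"hand": 0.018},
    {"translation": [0,0,0],"angular": [0,0,0],"hand": 0.018},
    {"translation": [0,0,0],"angular": [0,0,0],"hand": 0.018},
  ],
)

```text
time_s: 17.27
eef_pos: [0.4785, 0.2083, 0.2068]
eef_rot: [-0.001, 0.76, 0.65, -0.001]
wrist_force: [-0.3, 0.4, -1.0]
opening: 0.28
```

```bash
python3 - <<'E'
from h import *
w=world(0,-.024,.21); print(w)
goto(w,J[2]+np.pi/2)
s=cam("side");crop(s,(190,110,270,220),6,"s12.png")
E
```

```text
[ 0.55432435 -0.22888718  0.21      ]
t 17.275 jig [-0.0332  0.4184] z 0.2068 F [-0.3  0.4 -1. ] op 0.28
turn [-0.0024  0.0005 -0.2531] delta in turned axes [-0.4424  0.0332 -0.0032] in present axes [-0.4201  0.1429 -0.0032]
```

View pics/s12.png

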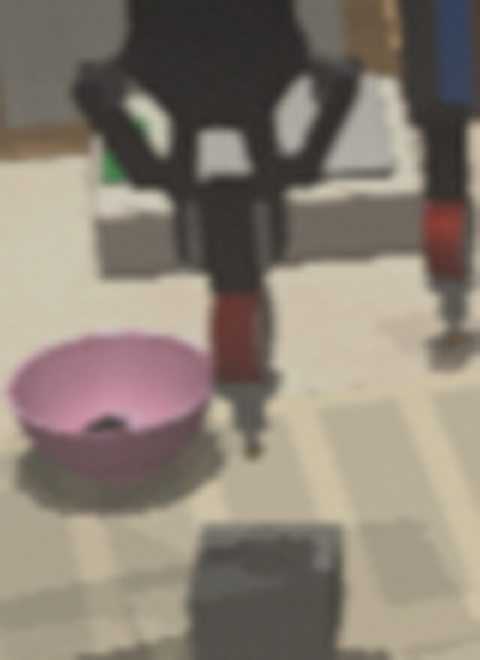

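Emit:
apply_moves(
  plan=[
    {"translation": [0,0,0],"angular": [0,0,-0.126],"hand": 0.018},
    {"translation": [0,0,0],"angular": [0,0,-0.127],"hand": 0.018},
    {"translation": [-0.03,0.002,0],"angular": [0,0,0],"hand": 0.018},
    {"translation": [-0.05,0.004,0],"angular": [0,0,0],"hand": 0.018},
    {"translation": [-0.055,0.004,0],"angular": [0,0,0],"hand": 0.018},
    {"translation": [-0.055,0.004,0],"angular": [0,0,0],"hand": 0.018},
    {"translation": [-0.055,0.004,0],"angular": [0,0,0],"hand": 0.018},
    {"translation": [-0.055,0.004,0],"angular": [0,0,0],"hand": 0.018},
    {"translation": [-0.055,0.004,0],"angular": [0,0,0],"hand": 0.018},
    {"translation": [-0.05,0.004,0],"angular": [0,0,0],"hand": 0.018},
  ],
)

```text
time_s: 18.58
eef_pos: [0.548, -0.1935, 0.2069]
eef_rot: [-0.001, 0.672, 0.74, -0.0]
wrist_force: [0.9, -0.6, -1.4]
opening: 0.274
```

Emit:
apply_moves(
  plan=[
    {"translation": [-0.03,0.003,0],"angular": [0,0,0],"hand": 0.018},
    {"translation": [-0.007,0,0],"angular": [0,0,0],"hand": 0.018},
    {"translation": [0,0,0],"angular": [0,0,0],"hand": 0.018},
    {"translation": [0,0,0],"angular": [0,0,0],"hand": 0.018},
    {"translation": [0,0,0],"angular": [0,0,0],"hand": 0.018},
  ],
)

```text
time_s: 19.2
eef_pos: [0.5551, -0.2271, 0.2084]
eef_rot: [-0.0, 0.671, 0.741, 0.0]
wrist_force: [0.1, -0.0, -0.7]
opening: 0.275
```

```bash
python3 - <<'E'
from h import *
w=world(0,-.024,.15); print(w)
goto(w,J[2]+np.pi/2)
s=cam("side");crop(s,(220,190,330,330),5,"s13.png")
t=cam("top");crop(t,(320,170,420,260),7,"t13.png")
p=st()[0]["eef_pos"]; z=p[2]
print("tip expected px", proj(s,[p[0],p[1],z-.1055])[0], "grip top",proj(s,[p[0],p[1],z+.0445])[0],"case top",proj(s,[p[0],p[1],z-.0075])[0])
E
```

```text
[ 0.55432435 -0.22888718  0.15      ]
t 19.2 jig [ 0.0009 -0.0223] z 0.2084 F [ 0.1 -0.  -0.7] op 0.275
turn [ 0.     -0.0001  0.0014] delta in turned axes [-0.0017 -0.0009  0.0584] in present axes [-0.0017 -0.0009  0.0584]
tip expected px [276.1097254  280.79722024] grip top [273.63138554 225.88733672] case top [274.53090465 245.85648066]
```

View pics/s13.png

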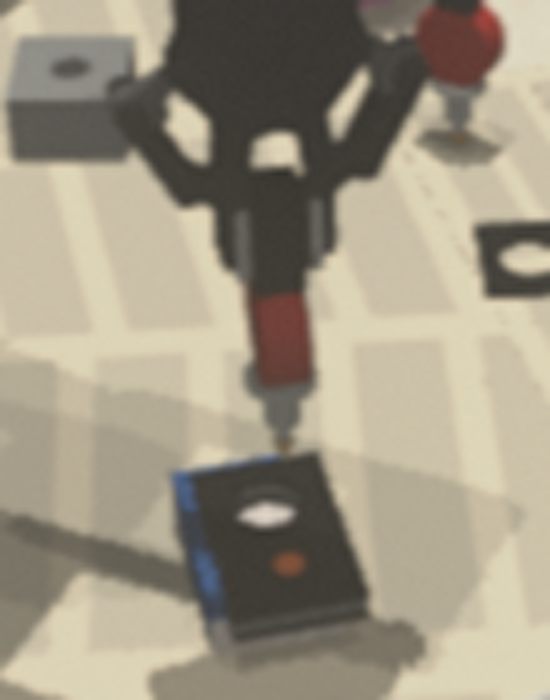

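View pics/t13.png

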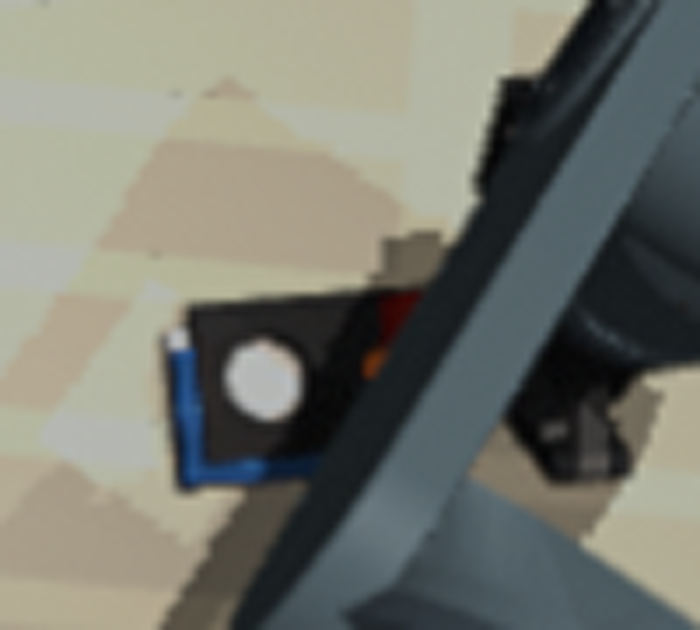

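Emit:
apply_moves(
  plan=[
    {"translation": [-0.0015,-0.001,0.01],"angular": [0,0,0],"hand": 0.018},
    {"translation": [0,0,0.02],"angular": [0,0,0],"hand": 0.018},
    {"translation": [0,0,0.02],"angular": [0,0,0],"hand": 0.018},
    {"translation": [0,0,0.01],"angular": [0,0,0],"hand": 0.018},
    {"translation": [0,0,0],"angular": [0,0,0],"hand": 0.018},
    {"translation": [0,0,0],"angular": [0,0,0],"hand": 0.018},
    {"translation": [0,0,0],"angular": [0,0,0],"hand": 0.018},
  ],
)

```text
time_s: 20.18
eef_pos: [0.5547, -0.2302, 0.1492]
eef_rot: [0.001, 0.672, 0.741, 0.0]
wrist_force: [-0.0, -0.4, -1.1]
opening: 0.275
```

```bash
python3 - <<'E'
from h import *
w=world(0,-.024,.1355)
goto(w,J[2]+np.pi/2)
s=cam("side");crop(s,(240,230,310,330),6,"s14.png")
p=st()[0]["eef_pos"]; z=p[2]
print("tip expected px", proj(s,[p[0],p[1],z-.1055])[0],"dot",proj(s,world(0,-.024,.038))[0],[st()[0]["wrist_force"].round(2)])
E
```

```text
t 20.175 jig [ 0.0003 -0.0254] z 0.1492 F [-0.  -0.4 -1.1] op 0.275
turn [0.0013 0.0011 0.    ] delta in turned axes [ 0.0014 -0.0003  0.0137] in present axes [ 0.0014 -0.0003  0.0137]
tip expected px [276.93622262 301.22869155] dot [276.80857112 302.67467296] [array([ 0.47, -1.09, -1.5 ])]
```

View pics/s14.png

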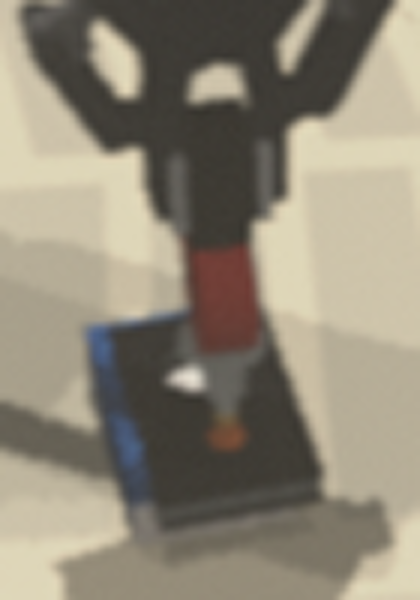

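Emit:
apply_moves(
  plan=[
    {"translation": [0.001,0,0.003],"angular": [0,0,0],"hand": 0.018},
    {"translation": [0,0,0.002],"angular": [0,0,0],"hand": 0.018},
    {"translation": [0,0,0],"angular": [0,0,0],"hand": 0.018},
    {"translation": [0,0,0],"angular": [0,0,0],"hand": 0.018},
  ],
)

```text
time_s: 20.72
eef_pos: [0.5541, -0.2288, 0.1433]
eef_rot: [-0.0, 0.672, 0.741, -0.0]
wrist_force: [-0.0, -0.1, -0.6]
opening: 0.279
```

Emit:
apply_moves(
  plan=[
    {"translation": [0,0,0.002],"angular": [0,0,0],"hand": 0.018},
    {"translation": [0,0,0.002],"angular": [0,0,0],"hand": 0.018},
    {"translation": [0,0,0],"angular": [0,0,0],"hand": 0.018},
    {"translation": [0,0,0],"angular": [0,0,0],"hand": 0.018},
  ],
)

```text
time_s: 21.22
eef_pos: [0.5542, -0.229, 0.1395]
eef_rot: [0.0, 0.672, 0.741, 0.0]
wrist_force: [0.1, 0.1, 0.8]
opening: 0.276
```

Emit:
apply_moves(
  plan=[
    {"translation": [0,0,0.002],"angular": [0,0,0],"hand": 0.018},
    {"translation": [0,0,0],"angular": [0,0,0],"hand": 0.018},
    {"translation": [0,0,0],"angular": [0,0,0],"hand": 0.018},
  ],
)

```text
time_s: 21.6
eef_pos: [0.5542, -0.229, 0.1375]
eef_rot: [0.0, 0.672, 0.741, 0.0]
wrist_force: [0.5, -0.1, 1.8]
opening: 0.276
```

```bash
python3 - <<'E'
from h import *
goto(world(0,-.024,.1355),J[2]+np.pi/2)
f=[]
for i in range(4):
    s=cam("side"); f.append(ctrl.get_obs()["wrist_force"])
print(np.mean(f,0).round(2))
crop(s,(240,230,310,330),6,"s15.png")
E
```

```text
t 21.6 jig [-0.0001 -0.0241] z 0.1375 F [ 0.5 -0.1  1.8] op 0.276
turn [0.0003 0.0002 0.    ] delta in turned axes [0.0001 0.0001 0.002 ] in present axes [0.0001 0.0001 0.002 ]
[ 0.24 -0.49  1.63]
```

View pics/s15.png

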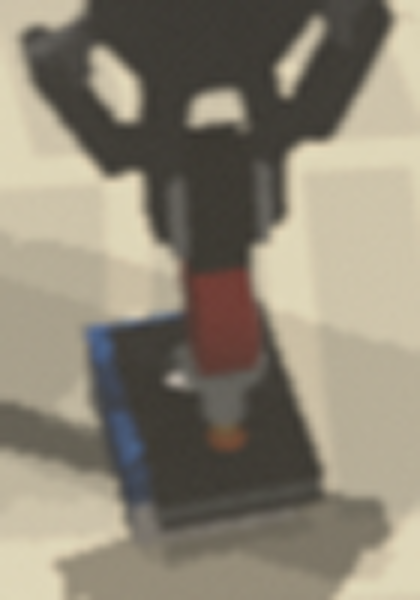

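Emit:
apply_moves(
  plan=[
    {"translation": [0,0,0.001],"angular": [0,0,0],"hand": 0.018},
    {"translation": [0,0,0.001],"angular": [0,0,0],"hand": 0.018},
    {"translation": [0,0,0],"angular": [0,0,0],"hand": 0.018},
    {"translation": [0,0,0],"angular": [0,0,0],"hand": 0.018},
    {"translation": [0,0,0],"angular": [0,0,0],"hand": 0.018},
    {"translation": [0,0,0],"angular": [0,0,0],"hand": 0.018},
  ],
)

```text
time_s: 22.55
eef_pos: [0.5542, -0.2289, 0.1354]
eef_rot: [0.0, 0.672, 0.741, 0.0]
wrist_force: [0.4, -0.2, 2.7]
opening: 0.274
```

```bash
python3 - <<'E'
from h import *
goto(world(0,-.024,.1355),J[2]+np.pi/2)
f=[]
for i in range(6):
    s=cam("side"); f.append(ctrl.get_obs()["wrist_force"])
print(np.mean(f,0).round(2), st()[0]["eef_pos"])
crop(s,(240,240,310,330),8,"s16.png",[((255,0,255),rect(J[:2],J[2],-.032,.032,-.05,.05,.038))])
t=cam("top");crop(t,(320,170,420,260),7,"t16.png")
cv2.imwrite("pics/sfull.png",s["img"][:,:,::-1])
E
```

```text
t 22.55 jig [-0.0002 -0.024 ] z 0.1354 F [ 0.4 -0.2  2.7] op 0.274
turn [ 0.0002  0.0002 -0.    ] delta in turned axes [ 0.      0.0002 -0.0001] in present axes [ 0.      0.0002 -0.0001]
[ 0.86 -0.11  2.79] [ 0.55414402 -0.22889274  0.1353516 ]
```

View pics/s16.png

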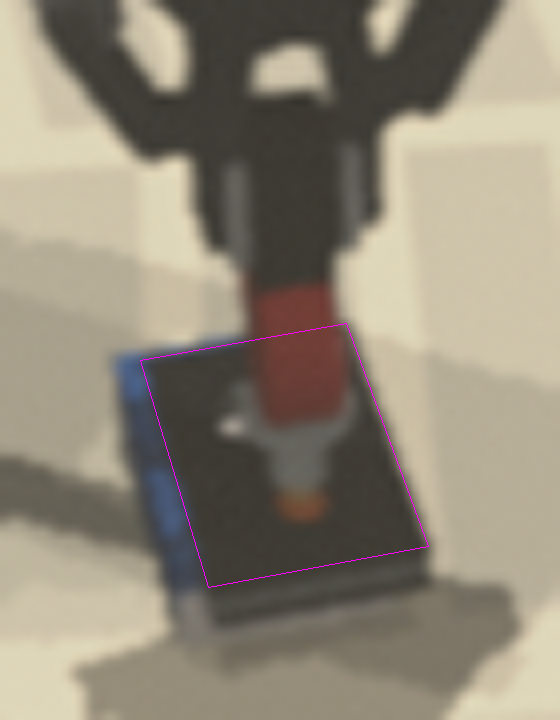

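View pics/t16.png

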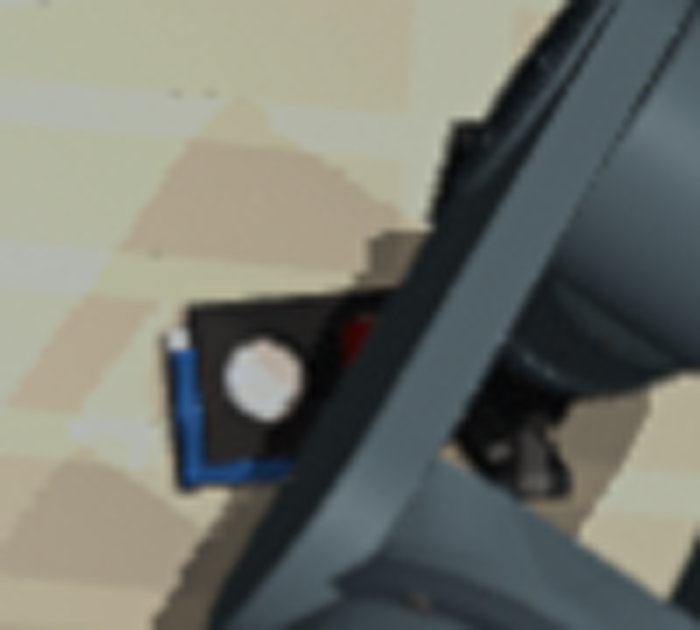

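View pics/sfull.png

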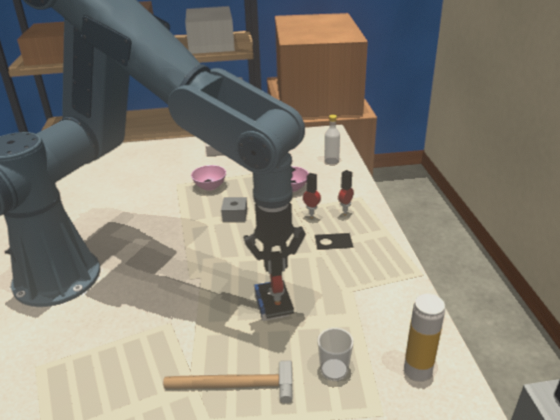

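```bash
python3 - <<'E'
from bench import ctrl
print(ctrl.hand_in())
E
```

```text
the job is handed in; nothing more can be done
None
```

I squared the stack, lifted the gauge from its stand, and handed the job in at about 23 s with the gauge still held and pressed on the orange dot. The hand-in gives no verdict, so these are my own checks:

- **Stack:** I pushed the plates against the long stop until the force reached about 12 N, then against the short stop to a last reading of about 5 N plus 1 mm more. In both camera views afterwards the plate edges and windows line up, and the side view matches the squared outline. I could not measure the low and middle plates separately. I inferred their position from the flush edges and the shared finger contact.
- **Press:** The wrist force changed from about −1.2 N with the gauge hanging to +2.8 N pressed, so the press is about 4 N. That agrees with an estimated 8 mm of plunger travel.
- **Gauge pose:** Going by the gripper's pose, the gauge is upright, and it is turned to match the jig with the dial facing the jig's +x. I saw the dial on that side in the stand and just after lifting; in the last side view it is edge-on, so I could not read it there. The side view shows the tip on the dot.
- **Other things on the table:** They look undisturbed in the last side view, but I did not measure their positions. The arm partly blocks the top view and hides part of bowl_b in the side view.
- **Disagreement:** The two cameras differ by about 2 to 3 mm. I used the fit to both, and where the fingers met the plates against the stops agreed with it to within 1 mm.

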